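Start a thread-forming thumb screw in the lamp-housing cover

TASK

Take the large round-knobbed thumb screw from the screw rack and stand it in the open pilot hole in the cover of the lamp housing. Then press it firmly straight down (about 15 N, never more than 25 N, or the moulded pilot cracks) while turning it clockwise as seen from above, regripping as needed, until it has cut at least half a turn of thread, and let go with the screw standing in the hole. Leave the other screws and things on the bench where they are.

Things in the scene. Friction and masses are not known exactly. Their poses are not given: they have to be found in the camera images.
- screw_grip (a point): The screw to use: upright in the rack, with the LARGEST ROUND black knob of the three, 66 mm long in all, about 50 g. This point is the centre of the knob (24 mm across, 26 mm tall: 13 mm of it above and below this point). Under the knob a steel shank, 10 mm thick, 40 mm long, tapered to a blunt 9 mm end. In the rack the knob's underside is 18 mm above the rack's top.
- screw_tip (a point): The centre of the blunt lower end of the same screw, 53 mm below the knob's centre. z points along the axis up to the knob.
- screw: The same whole screw; origin at its lower end, z up its axis to the knob.
- rack: Grey plastic screw rack, 60 mm (x) by 190 mm (y) by 34 mm high; origin at the centre of its underside. Three blind holes, 22 mm deep, on its y axis at -65, 0 and +65 mm hold the three screws in any order, heads up. Fixed.
- pilot_hole (a point): Mouth of the open pilot hole in the flat cover of the cream lamp housing, 85 mm above the bench; z up. Vertical, 11.4 mm wide, 3 mm chamfer, dark steel rim. The screw's end drops in 14 to 20 mm below the mouth (it differs) before it meets uncut plastic, which is rubber backed: it gives about 1 mm per 8 N pressed, and feels stiffer when pressed fast. A released screw stands in it, leaning a little.
- housing: Cream metal lamp housing, 170 mm (x) by 130 mm (y) by 85 mm high; origin at the centre of its underside. Fixed. The pilot hole is at x -35, y +25 mm in its frame; at x +60, y +35 mm is a like knob, 28 mm high, of a screw already home. Clear flat cover around the hole otherwise.
- thread (a joint): Thread cut in the pilot, rad of clockwise turning (0 uncut, 3.14 half a turn, 7.5 at most). It grows only while the screw's end is pressed on the pilot with more than about 9 to 13 N and the screw is turned clockwise from above (some 0.04 N m); pressed less, the end just spins; pressing alone drives nothing in. The screw sinks 5 mm per turn cut (0.8 mm per rad).
- small_screw: Bystander in the rack: screw with a small round knob (16 mm), 46 mm long; origin at its lower end.
- square_screw: Bystander in the rack: screw with a square 18 mm head, 52 mm long; origin at its lower end.
- oil_bottle: Bystander: small amber bottle, 32 mm wide, 70 mm high; origin under its centre.
- dish: Bystander: shallow glass dish, 90 mm wide, 16 mm high; origin under its centre.
- filter_ring: Bystander: dark filter ring, 48 mm wide, 8 mm high; origin under its centre.
- objective: Bystander: microscope objective standing on its thread, 34 mm wide, 52 mm high; origin under its centre.
- driver: Bystander: screwdriver lying on the bench, 200 mm long, 26 mm thick; origin under its middle.
- slide_box: Bystander: white slide box, 85 by 110 by 35 mm; origin under its centre.
There are look-alikes about, which are no part of the job. Leave any blue or purple look-alike of the screw alone.

How it is judged:
By the outcome, as a careful person would: the job done as asked, in the order asked, and still so for the second after the job is handed in, with the robot touching nothing.
It also fails if it takes over 70 s, if anything falls off the work surface, if the arm or the gripper's body presses on something with over 40 N, if the wrist force passes 120 N, or if a joint passes its speed limit or range.

ROBOT

A 7-joint arm with a two-finger parallel gripper is mounted at the origin on the work surface. World frame = base frame: x ahead of the robot, y to its left, z up, the work surface at z = 0. Lengths are in m, angles in rad, forces in N, time in s.
With the tool pointing down it reaches from about 0.4 to 0.9 m from the base axis. Payload 5.5 kg.
Tool frame: the origin (TCP) lies on the centre line of the jaws, within the pads' length; the fingertips stand 8 mm ahead of it and the grasp point (between the pads) lies 11 mm behind it; z points along the fingers, y is the direction in which the jaws open and shut (so a half turn about z gives the same grasp; the last joint's range is limited). The gripper opens to 85 mm and grips with 20 to 120 N. Pads are 22 mm wide; open, the fingers measure 114 mm over their backs; the gripper's body (76 mm by 85 mm) begins 54 mm behind the grasp point. The pads swing forward as they close: fully open they stand 13 mm farther back than shut.
Start: joints at [-1.011, 0.501, -0.427, 1.55, 0.221, 1.138, -0.21], TCP at [0.19, 0.622, 0.206] pointing down, gripper open.
Joint ranges: [-2.88, 2.88], [-0.31, 2.03], [-1.54, 1.56], [0.2, 2.42], [-1.41, 4.55], [0.19, 2.02], [-2.57, 2.57]. Speed limits (rad/s): [2.57, 2.57, 3.14, 3.14, 3.14, 3.14, 3.14].

INTERFACE

Orientations are given as a 3x3 rotation matrix whose columns are the frame's x, y, z axes.
In Python, from cell import bot gives the robot as it stands.
- The arm moves only by the tool arm_command, never from a script. Its argument "motion" is one flat list of numbers, 7 for each row, row after row: the turn, a rotation vector about the tool's x, y, z in rad, then the shift along the tool's x, y, z in m, then the finger opening in m, from 0 to 0.0854. In form: [rx, ry, rz, tx, ty, tz, gripper, rx, ry, rz, tx, ty, tz, gripper, ...]. A call has 1 to 20 rows; each row shifts and turns the commanded pose from where the row before left it, along the tool's axes as they then stand; what a row does not reach is not made up. A row lasts 1/12 s, in which the tool goes at most 41.7 mm and 7.16 degrees, less where a joint would pass 70% of its speed; a pose out of reach is approached as far as the arm can. A call with a gripper value outside its range is refused whole. The fingers move at their own pace and stop on an object; "grip_force" is the grip in N (left out, the last holds). Time passes only in rows, so rows that do not move let the fingers close. It gives the time, the measured TCP pose, the force and the opening at its end, in the units of the state.
- bot.get_state(): the state, without advancing time (a new reading comes with each control period).
- bot.capture(name): name is "side" or "top" or "wrist"; returns a dict with "pixels" (400x640x3 uint8, red, green, blue), "range_z" (400x640 float32, m along the optical axis (not along the pixel's ray), 0 where there is no reading), "fx", "fy", "cx", "cy" (pixels), "pose" (4x4, takes a point from camera to world coordinates); the wrist camera has in their place "T_tool_cam" (4x4, takes a point from camera to tool coordinates, whose origin is the TCP and whose axes are the flange's). Camera axes: x right, y up, looking along -z (the intrinsics and any distortion apply to the point x, -y, -z); pixel columns grow to the right and rows downward; lengths in m; the calibration is good to about 2 mm. A picture is of the moment at which its call begins: read the wrist's pose just before it.
- bot.finish_job(): hands the job in, once; it reports no verdict.
The state is a dict: "clock": time; "qpos": joint angles; "joint_velocities": joint speeds; "effort": joint torques, N m; "position": TCP position; "eef_rot": TCP orientation; "ft_force": force on the tool from outside, world axes, zero at the start; "moment": the same for the moment, N m; "opening": finger opening in m.
Only numpy, scipy, OpenCV 4.12 (cv2) and the standard library are available. Lean on these libraries where they do the work, as an engineer would, in place of code of your own. Each camera call takes 0.05 s, during which the arm holds its last target.

## Working session

There is one attempt and no reset: what is moved stays moved. The work goes in short steps, Python scripts to look and compute and a tool call to move; the robot and the scene stay as the last step left them, time stands still between calls to the robot, and variables do not carry over. Pictures are saved under pics/ and viewed, and the job is handed in when it is done.

Besides the shell and the picture viewer there is one more tool, called after "Request:" as a command line: name --argument value ..., lists and objects as JSON in quotes. arm_command: Moves the arm, as the interface text tells. Its arguments: {"type":"object","properties":{"motion":{"type":"array","items":{"type":"number"}},"grip_force":{"type":"number"}},"required":["motion"]}

```bash
mkdir -p pics; ls; python3 - <<'E'
from cell import bot
import cv2,numpy as np
s=bot.get_state()
print({k:np.round(v,4).tolist() for k,v in s.items()})
for n in ["side","top","wrist"]:
    c=bot.capture(n)
    cv2.imwrite(f"pics/{n}0.png",c["pixels"][:,:,::-1])
    np.savez(f"{n}0.npz",**c)
    print(n,{k:(np.round(v,4).tolist()) for k,v in c.items() if k not in("pixels","range_z")})
E
```

```text
pics
{'clock': 0.0, 'qpos': [-1.0108, 0.5018, -0.4268, 1.5515, 0.2208, 1.1383, -0.2103], 'joint_velocities': [0.0005, -0.0004, -0.0, -0.001, -0.0001, 0.0021, 0.0004], 'effort': [0.0004, -56.9526, -5.8162, -28.0939, 0.0107, 0.0118, -0.0], 'position': [0.1899, 0.6209, 0.2053], 'eef_rot': [[-0.9563, 0.2924, -0.0006], [0.2924, 0.9563, -0.0018], [0.0001, -0.0019, -1.0]], 'ft_force': [-0.0187, 0.4399, 0.991], 'moment': [-0.0191, -0.0046, -0.0161], 'opening': 0.0855}
side {'fx': 448.6457, 'fy': 448.6457, 'cx': 328.0131, 'cy': 203.3648, 'pose': [[0.9353, 0.1844, -0.3019, 0.2306], [-0.3537, 0.4944, -0.794, -0.734], [0.0028, 0.8495, 0.5276, 0.644], [0.0, 0.0, 0.0, 1.0]]}
top {'fx': 383.4394, 'fy': 383.4394, 'cx': 315.1223, 'cy': 198.8826, 'pose': [[-0.0243, 0.9859, -0.1653, 0.4156], [-0.9996, -0.0221, 0.015, 0.1261], [0.0111, 0.1656, 0.9861, 1.0242], [0.0, 0.0, 0.0, 1.0]]}
wrist {'fx': 343.9616, 'fy': 343.9616, 'cx': 320.7529, 'cy': 197.3106, 'T_tool_cam': [[-0.0004, 0.9576, 0.2881, 0.0736], [1.0, 0.0005, -0.0004, -0.0006], [-0.0006, 0.2881, -0.9576, -0.1674], [0.0, 0.0, 0.0, 1.0]]}
```

View pics/side0.png

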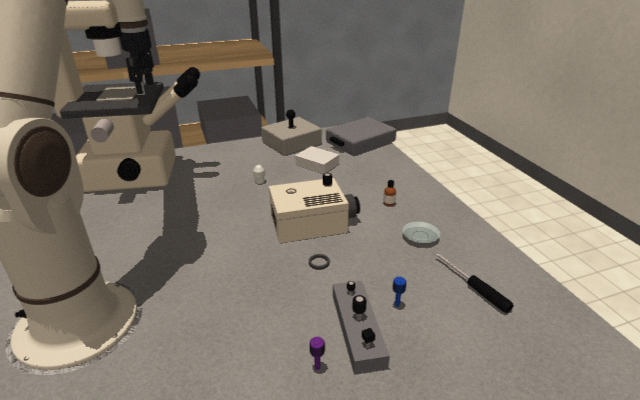

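View pics/top0.png

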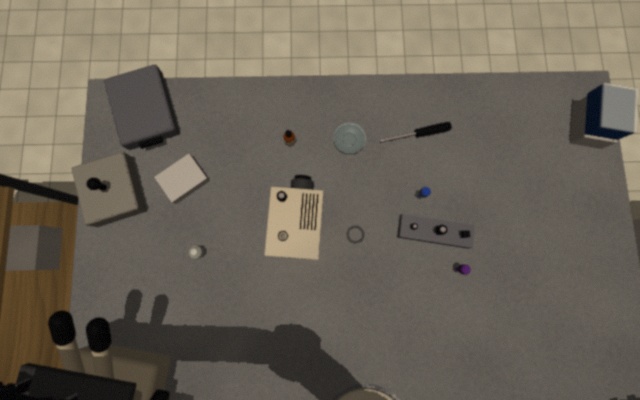

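View pics/wrist0.png

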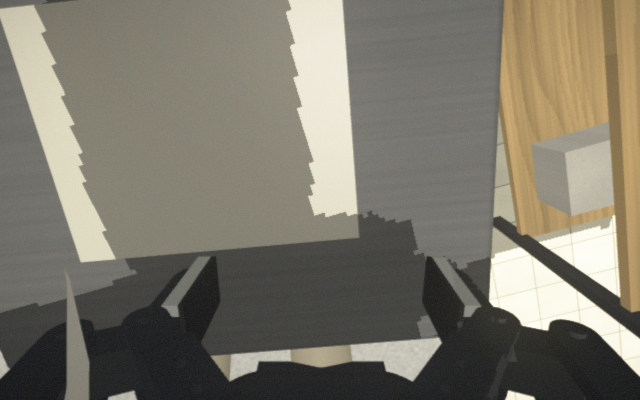

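The side and top views show the rack at about top (436,231). Its middle head is the big round knob (442,230), with the small knob at (414,227) and the square at (465,234). The housing is at (294,223), with the open hole near (283,236) and the home knob at (282,196). I'll zoom in and measure.

```bash
cat > h.py <<'E'
import numpy as np,cv2
def load(n):
    return dict(np.load(n))
def ray(c,u,v,P=None):
    P=c["pose"] if P is None else P
    d=np.array([(u-c["cx"])/c["fx"],-(v-c["cy"])/c["fy"],-1.])
    return P[:3,3],P[:3,:3]@d
def onz(c,u,v,z,P=None):
    o,d=ray(c,u,v,P); return o+d*(z-o[2])/d[2]
def rng(c,u,v,P=None):
    o,d=ray(c,u,v,P); return o+d*c["range_z"][int(round(v)),int(round(u))]
def tri(rs):
    A=np.zeros((3,3));b=np.zeros(3)
    for o,d in rs:
        d=d/np.linalg.norm(d);M=np.eye(3)-np.outer(d,d);A+=M;b+=M@o
    return np.linalg.solve(A,b)
def crop(c,u0,v0,u1,v1,k,name):
    im=c["pixels"][v0:v1,u0:u1,::-1]
    cv2.imwrite(name,cv2.resize(im,None,fx=k,fy=k,interpolation=cv2.INTER_CUBIC))
E
python3 - <<'E'
from h import *
t=load("top0.npz");s=load("side0.npz")
crop(t,385,200,485,260,8,"pics/track.png");crop(t,255,170,335,270,6,"pics/thous.png")
crop(s,320,270,400,370,6,"pics/srack.png");crop(s,260,165,370,245,7,"pics/shous.png")
for u,v in [(414,227),(442,230),(465,234),(283,236),(282,196)]: print(u,v,rng(t,u,v).round(4))
for u,v in [(351,286),(359,301),(368,335),(291,191),(327,180)]: print(u,v,rng(s,u,v).round(4))
E
```

```text
414 227 [ 0.4999 -0.1376  0.0562]
442 230 [ 0.4887 -0.1995  0.0814]
465 234 [ 0.4788 -0.2635  0.062 ]
283 236 [0.4843 0.1938 0.0662]
282 196 [0.577  0.1918 0.1141]
351 286 [ 0.5014 -0.1469  0.0577]
359 301 [ 0.4894 -0.2092  0.0793]
368 335 [ 0.478  -0.2727  0.0638]
291 191 [0.4864 0.1976 0.0824]
327 180 [0.5763 0.1828 0.1039]
```

View pics/track.png

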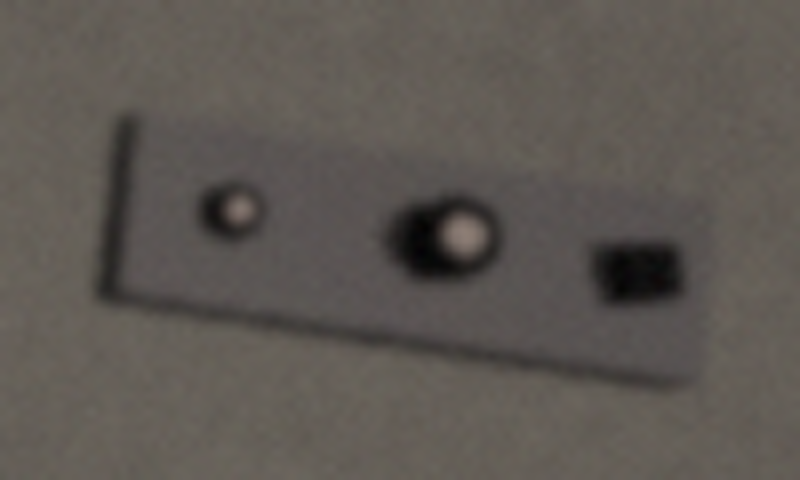

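View pics/thous.png

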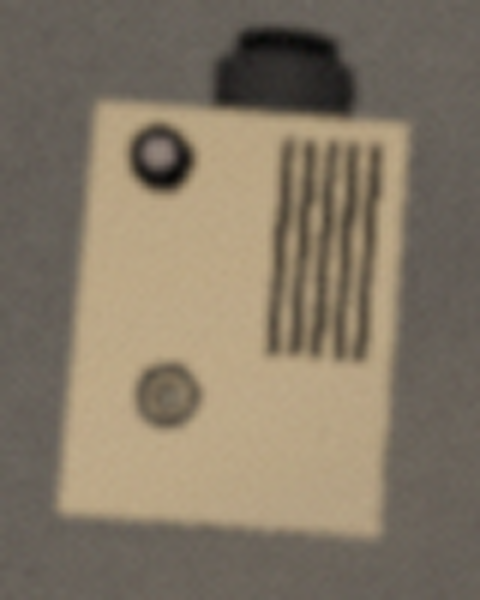

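View pics/srack.png

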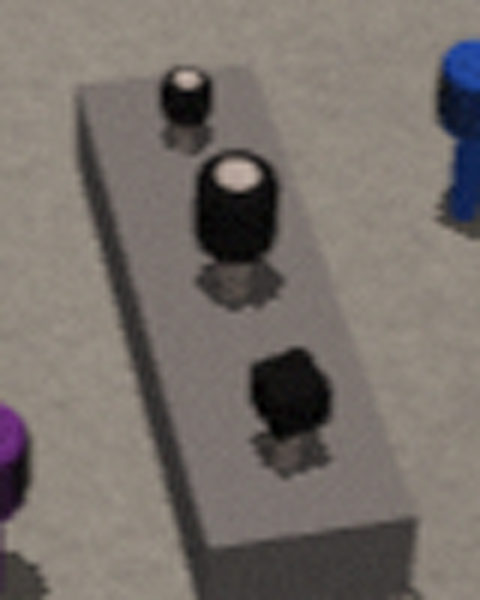

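View pics/shous.png

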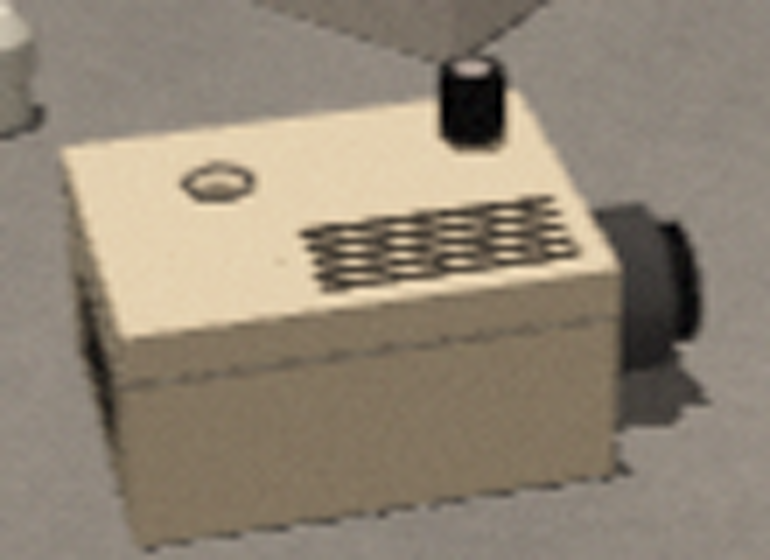

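```bash
python3 - <<'E'
from h import *
t=load("top0.npz");s=load("side0.npz")
for n,a,b,z in [("knobtop",(442.9,229.1),(359.7,298.7),.078),("hole",(283,235.8),(291.1,191.2),.085),("small",(414.6,226.3),(350.9,283),.058),("homeknob",(281.7,195.8),(327.3,174.7),.113)]:
    print(n,onz(t,*a,z).round(4),onz(s,*b,z).round(4),tri([ray(t,*a),ray(s,*b)]).round(4))
# rack corners top z=.034
cs=[onz(t,385+x/8,200+y/8,.034)[:2] for x,y in [(128,113),(108,293),(690,385),(712,195)]]
print(np.round(cs,4), np.mean(cs,0))
cs=[onz(t,255+x/6,170+y/6,.085)[:2] for x,y in [(96,101),(58,515),(381,536),(411,123)]]
print(np.round(cs,4), np.mean(cs,0))
cs=[onz(s,260+x/7,165+y/7,.085)[:2] for x,y in [(62,148),(125,338),(617,268),(520,90)]]
print(np.round(cs,4), np.mean(cs,0))
E
```

```text
knobtop [ 0.4912 -0.2031  0.078 ] [ 0.4935 -0.2032  0.078 ] [ 0.4922 -0.2034  0.0783]
hole [0.4834 0.1925 0.085 ] [0.4852 0.1922 0.085 ] [0.4843 0.1923 0.0851]
small [ 0.5015 -0.1387  0.058 ] [ 0.5044 -0.1394  0.058 ] [ 0.5029 -0.1392  0.0579]
homeknob [0.5777 0.1926 0.113 ] [0.5808 0.1927 0.113 ] [0.5791 0.1922 0.1133]
[[ 0.5363 -0.1119]
 [ 0.478  -0.1018]
 [ 0.444  -0.2878]
 [ 0.5051 -0.3006]] [ 0.49082854 -0.20051603]
[[0.606  0.2211]
 [0.4361 0.2373]
 [0.4246 0.1073]
 [0.5938 0.0904]] [0.51508865 0.16402161]
[[0.4401 0.2359]
 [0.4282 0.107 ]
 [0.5951 0.0909]
 [0.6102 0.219 ]] [0.51837862 0.16321541]
```

```bash
python3 - <<'E'
from h import *
t=load("top0.npz");s=load("side0.npz");w=load("wrist0.npz")
for u,v in [(65,330),(98,335),(60,385),(120,365),(110,350),(133,310)]: print("top",u,v,rng(t,u,v).round(3))
for u,v in [(110,95),(125,160),(185,80),(130,115),(425,192)]: print("side",u,v,rng(s,u,v).round(3))
for u,v in [(424,192),(464,268),(425,190)]: print("lookalike",rng(t,u,v).round(3))
for u,v in [(399,283),(317,345)]: print("lookalike",rng(s,u,v).round(3))
R=np.array([[-0.9563,.2924,-.0006],[.2924,.9563,-.0018],[.0001,-.0019,-1]])
T=np.eye(4);T[:3,:3]=R;T[:3,3]=[.19,.621,.2053]
P=T@w["T_tool_cam"]
for u,v in [(200,120),(330,120),(420,100),(30,120),(320,290),(450,300),(250,340)]: print("w",u,v,rng(w,u,v,P).round(3))
E
```

```text
top 65 330 [0.306 0.578 0.289]
top 98 335 [0.297 0.513 0.296]
top 60 385 [0.201 0.604 0.248]
top 120 365 [0.199 0.563 0.101]
top 110 350 [0.261 0.515 0.246]
top 133 310 [0.309 0.584 0.002]
side 110 95 [0.099 0.583 0.251]
side 125 160 [0.104 0.495 0.096]
side 185 80 [0.296 0.512 0.292]
side 130 115 [0.142 0.508 0.215]
side 425 192 [0.878 0.195 0.001]
lookalike [ 0.588 -0.167  0.065]
lookalike [ 0.395 -0.252  0.065]
lookalike [ 0.593 -0.169  0.066]
lookalike [ 0.586 -0.18   0.067]
lookalike [ 0.391 -0.264  0.065]
w 200 120 [0.116 0.599 0.251]
w 330 120 [0.129 0.643 0.25 ]
w 420 100 [0.132 0.675 0.246]
w 30 120 [0.098 0.54  0.247]
w 320 290 [0.195 0.619 0.246]
w 450 300 [0.194 0.664 0.274]
w 250 340 [0.209 0.582 0.247]
```

```bash
python3 - <<'E'
from h import *
t=load("top0.npz");s=load("side0.npz");w=load("wrist0.npz")
crop(t,0,280,180,400,4,"pics/tm.png");crop(s,40,0,220,200,3,"pics/sm.png")
print("top");
for v in range(290,400,15): print(v,[rng(t,u,v).round(2).tolist() for u in range(20,160,20)])
print("side")
for v in range(5,190,20): print(v,[rng(s,u,v).round(2).tolist() for u in range(60,200,20)])
R=np.array([[-0.9563,.2924,-.0006],[.2924,.9563,-.0018],[.0001,-.0019,-1]])
T=np.eye(4);T[:3,:3]=R;T[:3,3]=[.19,.621,.2053]
P=T@w["T_tool_cam"]
print("wrist")
for v in range(200,400,25): print(v,[rng(w,u,v,P).round(2).tolist() for u in range(60,640,60)])
E
```

```text
top
290 [[0.34, 1.31, -0.59], [0.34, 1.23, -0.59], [0.33, 1.15, -0.58], [0.36, 0.72, -0.0], [0.36, 0.68, -0.01], [0.36, 0.62, 0.0], [0.36, 0.57, 0.0]]
305 [[0.28, 1.31, -0.59], [0.28, 1.22, -0.59], [0.27, 1.14, -0.59], [0.32, 0.72, 0.0], [0.32, 0.67, 0.0], [0.32, 0.62, 0.0], [0.32, 0.57, 0.0]]
320 [[0.22, 1.3, -0.59], [0.22, 1.22, -0.59], [0.33, 0.58, 0.3], [0.29, 0.72, 0.0], [0.32, 0.51, 0.29], [0.28, 0.62, 0.0], [0.28, 0.56, 0.0]]
335 [[0.16, 1.29, -0.59], [0.16, 1.21, -0.59], [0.3, 0.59, 0.29], [0.25, 0.71, 0.0], [0.3, 0.51, 0.29], [0.25, 0.61, 0.0], [0.25, 0.56, 0.0]]
350 [[0.11, 1.28, -0.58], [0.1, 1.2, -0.58], [0.27, 0.6, 0.26], [0.23, 0.66, 0.1], [0.27, 0.52, 0.27], [0.22, 0.59, 0.05], [0.21, 0.56, 0.02]]
365 [[0.05, 1.28, -0.58], [0.23, 0.65, 0.23], [0.05, 1.12, -0.58], [0.23, 0.59, 0.21], [0.23, 0.53, 0.24], [0.2, 0.56, 0.1], [0.2, 0.52, 0.1]]
380 [[0.21, 0.68, 0.25], [0.21, 0.64, 0.25], [0.21, 0.61, 0.25], [0.21, 0.57, 0.25], [0.21, 0.53, 0.25], [0.2, 0.5, 0.23], [0.17, 0.52, 0.1]]
395 [[0.21, 0.63, 0.31], [0.18, 0.64, 0.25], [0.18, 0.6, 0.25], [0.18, 0.57, 0.25], [0.18, 0.
[... 2434 characters left out ...]
[0.2, 0.63, 0.25], [0.21, 0.66, 0.25], [0.2, 0.67, 0.27], [1.07, 1.21, -0.75], [0.69, 1.08, -0.26]]
325 [[0.16, 0.55, 0.29], [0.17, 0.56, 0.28], [0.17, 0.58, 0.28], [0.2, 0.58, 0.25], [0.21, 0.61, 0.25], [0.22, 0.63, 0.25], [0.22, 0.66, 0.25], [0.19, 0.67, 0.29], [1.18, 1.2, -0.75], [1.24, 1.41, -0.75]]
350 [[0.16, 0.56, 0.3], [0.17, 0.57, 0.3], [0.16, 0.59, 0.31], [0.21, 0.58, 0.25], [0.23, 0.6, 0.23], [0.44, 0.6, -0.0], [0.46, 0.67, 0.0], [0.18, 0.66, 0.31], [0.2, 0.68, 0.3], [0.2, 0.69, 0.3]]
375 [[0.16, 0.57, 0.31], [0.17, 0.57, 0.3], [0.16, 0.6, 0.31], [0.43, 0.43, 0.0], [0.18, 0.62, 0.31], [0.18, 0.63, 0.31], [0.18, 0.65, 0.31], [0.18, 0.66, 0.32], [0.21, 0.68, 0.3], [0.2, 0.68, 0.31]]
```

View pics/tm.png

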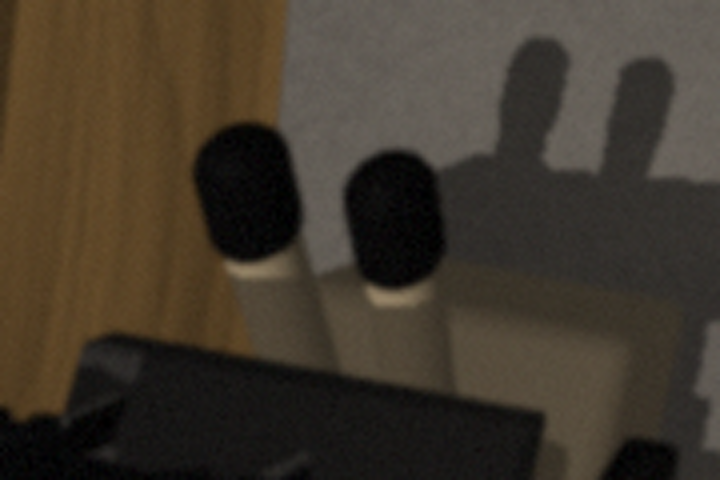

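View pics/sm.png

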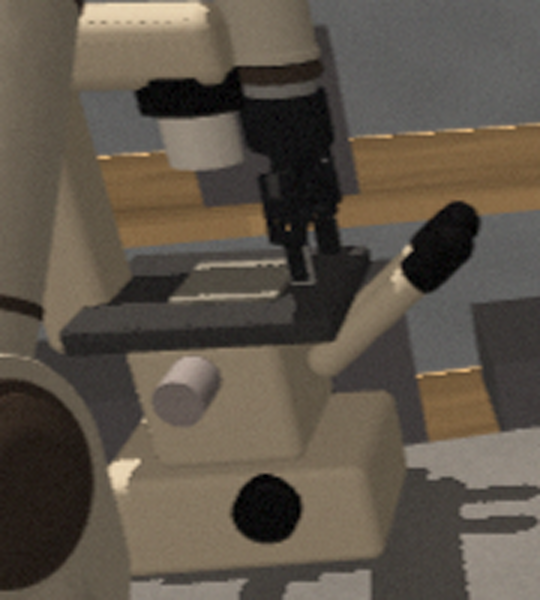

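The start has the fingertips (z 0.197) below the level of the microscope stage (z about 0.25). The eyepieces stand at (0.30, 0.51–0.58, 0.30). I'll lift straight up first, gently, and watch the force.

Request:
arm_command --motion '[0,0,0,0,0,-0.01,0.0854,0,0,0,0,0,-0.01,0.0854,0,0,0,0,0,-0.01,0.0854]'

```text
clock: 0.4
position: [0.1901, 0.6218, 0.2376]
eef_rot: [[-0.956, 0.292, -0.0], [0.292, 0.956, 0.0], [0.0, 0.0, -1.0]]
ft_force: [0.0, -0.3, -1.0]
opening: 0.0857
```

Request:
arm_command --motion '[0,0,0.12,0,0,-0.02,0.0854,0,0,0.12,0,0,-0.02,0.0854,0,0,0.12,0,0,-0.02,0.0854,0,0,0.12,0,0,-0.02,0.0854,0,0,0.12,0,0,-0.02,0.0854,0,0,0.12,0,0,-0.01,0.0854,0,0,0.12,0,0,0,0.0854,0,0,0.12,0,0,0,0.0854,0,0,0.12,0,0,0,0.0854,0,0,0.12,0,0,0,0.0854,0,0,0.12,0,0,0,0.0854,0,0,0.12,0,0,0,0.0854]'

```text
clock: 1.4
position: [0.1899, 0.6219, 0.348]
eef_rot: [[0.171, 0.985, 0.0], [0.985, -0.171, 0.002], [0.002, -0.0, -1.0]]
ft_force: [-0.7, 0.7, -0.2]
opening: 0.0853
```

Request:
arm_command --motion '[0,0,0,-0.022,0.026,0,0.0854,0,0,0,-0.022,0.026,0,0.0854,0,0,0,-0.022,0.026,0,0.0854,0,0,0,-0.022,0.026,0,0.0854,0,0,0,-0.022,0.026,0,0.0854,0,0,0,-0.022,0.026,0,0.0854,0,0,0,-0.022,0.026,0,0.0854,0,0,0,-0.022,0.026,0,0.0854,0,0,0,-0.022,0.026,0,0.0854,0,0,0,-0.022,0.026,0,0.0854,0,0,0,-0.022,0.026,0,0.0854,0,0,0,-0.022,0.026,0,0.0854,0,0,0,-0.022,0.026,0,0.0854,0,0,0,-0.022,0.026,0,0.0854]'

```text
clock: 2.57
position: [0.4992, 0.2567, 0.3482]
eef_rot: [[0.165, 0.986, 0.002], [0.986, -0.165, 0.002], [0.002, 0.002, -1.0]]
ft_force: [-0.3, 1.5, -0.4]
opening: 0.0856
```

```bash
python3 - <<'E'
from cell import bot
import numpy as np
s=bot.get_state()
for k in ["clock","qpos","position","eef_rot","ft_force"]: print(k,np.round(s[k],3).tolist())
E
```

```text
clock 2.567
qpos [-0.589, 0.202, 0.079, 1.605, -0.017, 1.333, -0.673]
position [0.499, 0.257, 0.348]
eef_rot [[0.165, 0.986, 0.002], [0.986, -0.165, 0.002], [0.002, 0.002, -1.0]]
ft_force [-0.291, 1.529, -0.357]
```

Request:
arm_command --motion '[0,0,0,-0.035,0.005,0.011,0.06,0,0,0,-0.035,0.005,0.011,0.06,0,0,0,-0.035,0.005,0.011,0.06,0,0,0,-0.035,0.005,0.011,0.06,0,0,0,-0.035,0.005,0.011,0.06,0,0,0,-0.035,0.005,0.011,0.06,0,0,0,-0.035,0.005,0.011,0.06,0,0,0,-0.035,0.005,0.011,0.06,0,0,0,-0.035,0.005,0.011,0.06,0,0,0,-0.035,0.005,0.011,0.06,0,0,0,-0.035,0.005,0.011,0.06,0,0,0,-0.035,0.006,0.011,0.06,0,0,0,-0.035,0.006,0.011,0.06,0,0,0,0,0,0,0.06,0,0,0,0,0,0,0.06]'

```text
clock: 3.82
position: [0.4887, -0.2045, 0.2039]
eef_rot: [[0.17, 0.985, 0.0], [0.985, -0.17, -0.0], [-0.0, 0.0, -1.0]]
ft_force: [-0.7, 0.5, -0.7]
opening: 0.0604
```

```bash
cat >> h.py <<'E'
def wcap(bot,f):
    s=bot.get_state(); c=bot.capture("wrist")
    T=np.eye(4);T[:3,:3]=s["eef_rot"];T[:3,3]=s["position"]
    c["pose"]=T@c["T_tool_cam"]
    cv2.imwrite(f"pics/{f}.png",c["pixels"][:,:,::-1]); np.savez(f+".npz",**c)
    return s,c
E
python3 - <<'E'
from h import *
from cell import bot
s,c=wcap(bot,"w1")
for k in ["clock","qpos","position","eef_rot","ft_force"]: print(k,np.round(s[k],4).tolist())
E
```

```text
clock 3.8167
qpos [0.0048, 0.269, 0.4035, 1.8788, -0.1226, 1.0173, 0.2892]
position [0.4887, -0.2045, 0.2039]
eef_rot [[0.1698, 0.9855, 0.0003], [0.9855, -0.1698, -0.0005], [-0.0004, 0.0004, -1.0]]
ft_force [-0.6796, 0.4951, -0.6649]
```

View pics/w1.png

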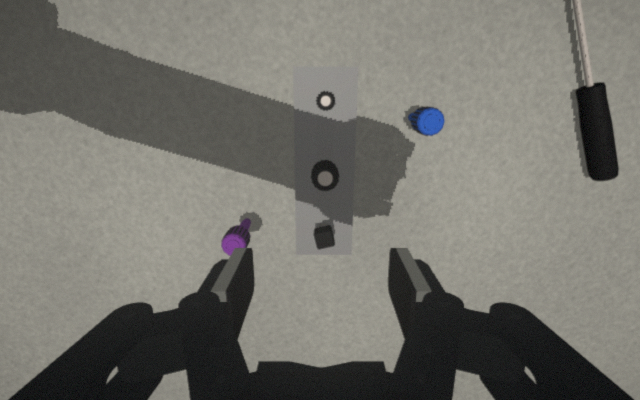

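```bash
python3 - <<'E'
from h import *
c=load("w1.npz")
hsv=c["pixels"].mean(2)
sub=hsv[155:200,300:350]
m=(sub<45).astype(np.uint8); cs,_=cv2.findContours(m,cv2.RETR_EXTERNAL,cv2.CHAIN_APPROX_NONE)
for k in cs:
    if len(k)>15: print(cv2.minEnclosingCircle(k), cv2.boundingRect(k))
for uv in [(325,178.5),(325.5,100.5)]:
    z=.078 if uv[1]>150 else .058
    print(onz(c,*uv,z,).round(4), rng(c,*uv).round(4))
crop(c,290,60,360,260,4,"pics/w1c.png")
E
```

```text
((24.8125, 20.0), 15.15876579284668) (11, 5, 28, 31)
[ 0.4925 -0.2033  0.078 ] [ 0.4925 -0.2032  0.078 ]
[ 0.5041 -0.1389  0.058 ] [ 0.5041 -0.1389  0.0582]
```

View pics/w1c.png

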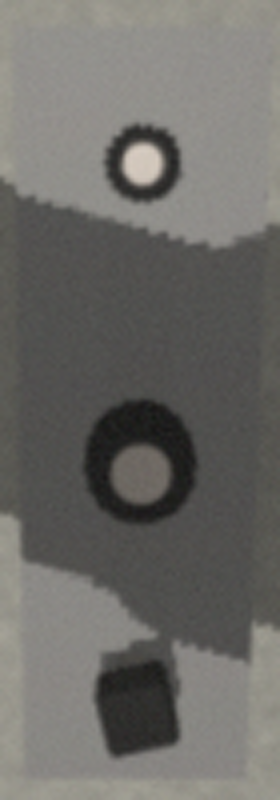

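Wrist ray and range put the knob's top at (0.4925, -0.2033, 0.078), matching the side/top triangulation and the height it should have. Next I centre on it and go down.

Request:
arm_command --motion '[0,0,0,0.002,0.0035,0.015,0.06,0,0,0,0,0,0.02,0.06,0,0,0,0,0,0.02,0.06,0,0,0,0,0,0.02,0.06,0,0,0,0,0,0.02,0.06,0,0,0,0,0,0.02,0.06,0,0,0,0,0,0.016,0.06,0,0,0,0,0,0.01,0.06,0,0,0,0,0,0.007,0.06,0,0,0,0,0,0,0.06,0,0,0,0,0,0,0.06]' --grip_force 60

```text
clock: 4.78
position: [0.4936, -0.2002, 0.0559]
eef_rot: [[0.164, 0.986, 0.001], [0.986, -0.164, 0.0], [0.0, 0.001, -1.0]]
ft_force: [0.1, -0.8, 0.1]
opening: 0.0599
```

Request:
arm_command --motion '[0,0,0,0,0,0,0.03,0,0,0,0,0,0,0.02,0,0,0,0,0,0,0.01,0,0,0,0,0,0,0.01,0,0,0,0,0,0,0.01,0,0,0,0,0,0,0.01]' --grip_force 60

```text
clock: 5.28
position: [0.493, -0.2008, 0.0555]
eef_rot: [[0.165, 0.986, 0.0], [0.986, -0.165, -0.0], [0.0, 0.0, -1.0]]
ft_force: [0.4, -0.2, 0.1]
opening: 0.0097
```

```bash
python3 - <<'E'
from h import *
from cell import bot
s,c=wcap(bot,"w2")
sd=bot.capture("side"); np.savez("s2.npz",**sd); crop(sd,290,220,420,380,4,"pics/s2.png")
for k in ["clock","qpos","position","ft_force","opening"]: print(k,np.round(s[k],4).tolist())
E
```

```text
clock 5.2833
qpos [0.0624, 0.4848, 0.3391, 1.982, -0.2396, 0.7126, 0.3815]
position [0.493, -0.2008, 0.0555]
ft_force [0.3883, -0.186, 0.1291]
opening 0.0097
```

View pics/w2.png

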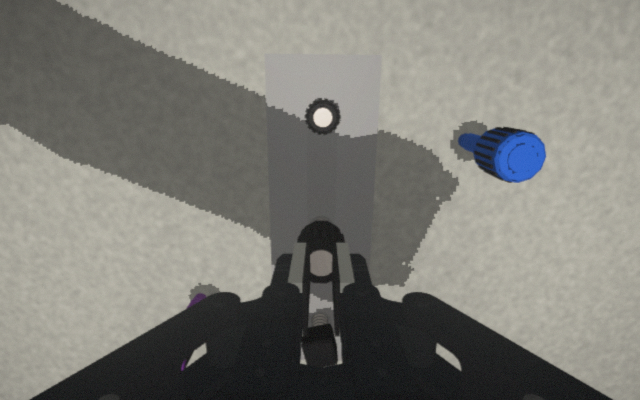

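View pics/s2.png

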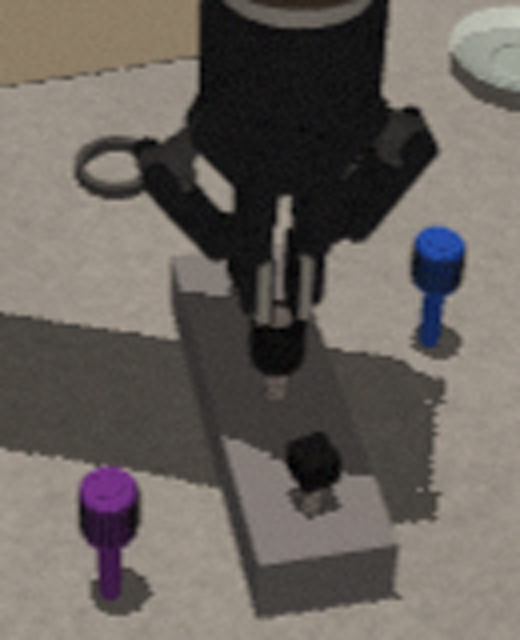

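```bash
python3 - <<'E'
from h import *
c=load("w2.npz");s=load("s2.npz")
crop(c,260,200,380,380,4,"pics/w2c.png")
for uv in [(321,235),(321,262),(321,285),(300,260),(303,245),(338,245),(345,270),(322,345),(310,280),(333,280)]: print(uv,rng(c,*uv).round(4))
print()
for uv in [(290+275/4,220+345/4),(290+280/4,220+318/4),(290+265/4,220+290/4),(290+305/4,220+290/4),(290+283/4,220+280/4)]: print(np.round(uv),rng(s,*uv).round(4))
E
```

```text
(321, 235) [ 0.4943 -0.1918  0.0727]
(321, 262) [ 0.4925 -0.2026  0.0787]
(321, 285) [ 0.4861 -0.2406  0.0347]
(300, 260) [ 0.4862 -0.1895  0.1001]
(303, 245) [ 0.4868 -0.1893  0.0866]
(338, 245) [ 0.5018 -0.1909  0.0885]
(345, 270) [ 0.5032 -0.1919  0.1088]
(322, 345) [ 0.4834 -0.2601  0.0643]
(310, 280) [ 0.4857 -0.2112  0.0783]
(333, 280) [ 0.4977 -0.2002  0.1004]

[359. 306.] [ 0.4873 -0.2135  0.0713]
[360. 300.] [ 0.4925 -0.2065  0.0794]
[356. 292.] [ 0.4824 -0.2108  0.1032]
[366. 292.] [ 0.4999 -0.2145  0.1006]
[361. 290.] [ 0.4992 -0.194   0.0889]
```

View pics/w2c.png

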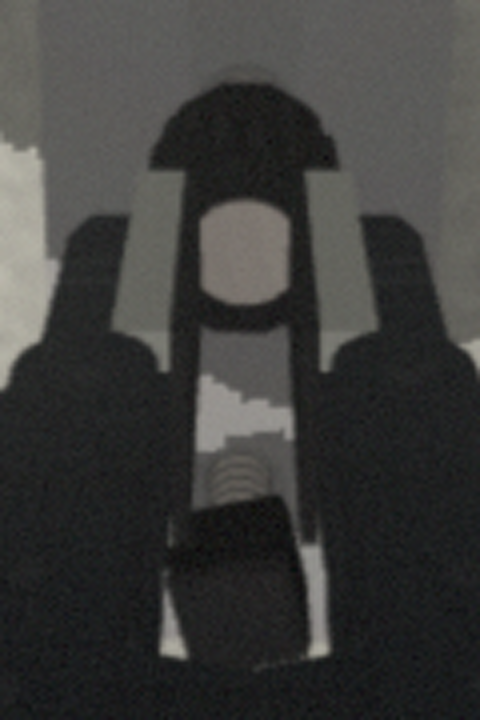

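```bash
python3 - <<'E'
from h import *
for f in ["w1","w2"]:
    c=load(f+".npz"); r=c["range_z"]
    T=c["pose"]@np.linalg.inv(c["T_tool_cam"])
    v,u=np.mgrid[0:400,0:640]
    d=np.stack([(u-c["cx"])/c["fx"],-(v-c["cy"])/c["fy"],-np.ones(u.shape)],-1)*r[...,None]
    p=d@c["T_tool_cam"][:3,:3].T+c["T_tool_cam"][:3,3]
    m=(r>0)&(abs(p[...,1])<.06)&(p[...,2]<.03)&(abs(p[...,0])<.03)
    q=p[m]
    print(f,"z range",q[:,2].min(),q[:,2].max())
    for lo in np.arange(-.1,.03,.01):
        k=q[(q[:,2]>=lo)&(q[:,2]<lo+.01)]
        if len(k): 
            for sgn in(-1,1):
                kk=k[k[:,1]*sgn>0]
                if len(kk): print(round(lo,3),sgn,len(kk),"y",np.round([kk[:,1].min(),kk[:,1].max()],4),"x",np.round([kk[:,0].min(),kk[:,0].max()],4))
E
```

```text
w1 z range -0.11831692958483153 -0.02851730800344912
-0.1 -1 2980 y [-0.06 -0.  ] x [-0.0103  0.0176]
-0.1 1 3096 y [0.0002 0.06  ] x [-0.0101  0.0177]
-0.09 -1 5168 y [-0.06   -0.0245] x [-0.0133  0.0154]
-0.09 1 5276 y [0.0235 0.06  ] x [-0.0137  0.0153]
-0.08 -1 1328 y [-0.06   -0.0293] x [-0.0129  0.0139]
-0.08 1 1338 y [0.0285 0.06  ] x [-0.0124  0.0137]
-0.07 -1 865 y [-0.044  -0.0299] x [-0.0118  0.0117]
-0.07 1 885 y [0.0292 0.0428] x [-0.0119  0.0118]
-0.06 -1 789 y [-0.0445 -0.03  ] x [-0.0119  0.0112]
-0.06 1 771 y [0.0292 0.0434] x [-0.0124  0.0111]
-0.05 -1 629 y [-0.0439 -0.03  ] x [-0.0117  0.0113]
-0.05 1 642 y [0.0292 0.0434] x [-0.0119  0.0112]
-0.04 -1 367 y [-0.043  -0.0301] x [-0.0119  0.0112]
-0.04 1 362 y [0.0292 0.0426] x [-0.012   0.0111]
-0.03 -1 5 y [-0.0306 -0.0305] x [-0.0015  0.006 ]
-0.03 1 6 y [0.0297 0.0299] x [-0.0021  0.0063]
w2 z range -0.11751282063123586 0.02670716118121244
-0.1 -1 4726 y [-0.0556 -0.    ] x [-0.0105  0.0175]
-0.1 1 4693 y [0.0002 0.0542] x [-0.01    0.0175]
-0.09 -1 4176 y [-0.0488 -0.0073] x [-0.0127  0.016 ]
-0.09 1 4144 y [0.
[... 443 characters left out ...]
12]
-0.04 -1 329 y [-0.0189 -0.0054] x [-0.0114  0.0111]
-0.04 1 339 y [0.0045 0.0181] x [-0.0116  0.0112]
-0.03 -1 559 y [-0.012  -0.0002] x [-0.0137  0.0105]
-0.03 1 466 y [0.0003 0.0112] x [-0.0146  0.0108]
-0.02 -1 184 y [-0.0116 -0.0002] x [0.0024 0.0101]
-0.02 1 168 y [0.0003 0.0107] x [0.0028 0.0104]
-0.01 -1 163 y [-0.0126 -0.0002] x [0.0008 0.0102]
-0.01 1 150 y [0.0003 0.0115] x [0.0015 0.0102]
-0.0 -1 29 y [-0.0118 -0.0002] x [0.0012 0.0094]
-0.0 1 20 y [0.0004 0.0099] x [0.0022 0.0096]
0.01 -1 12 y [-0.0296 -0.0018] x [-0.0234  0.0289]
0.01 1 15 y [0.0016 0.0286] x [-0.015   0.0208]
0.02 -1 3517 y [-0.0308 -0.0001] x [-0.03  0.03]
0.02 1 3415 y [0.0004 0.0299] x [-0.0296  0.03  ]
```

Unexpected: the jaws closed to 10 mm without meeting the knob. The depth shows why. In the wrist view the real fingertips end about 30 mm *behind* the reported TCP, not 8 mm ahead of it as the text says, so they shut just above the knob's top at z≈0.085. The side view agrees. I'll trust the cameras: reopen, go 30 mm lower, and look again before closing.

Request:
arm_command --motion '[0,0,0,0,0,0,0.05,0,0,0,0,0,0,0.05,0,0,0,0,0,0,0.05,0,0,0,0,0,0,0.05,0,0,0,-0.0025,0,0.008,0.05,0,0,0,0,0,0.008,0.05,0,0,0,0,0,0.008,0.05,0,0,0,0,0,0.006,0.05,0,0,0,0,0,0,0.05]'

```text
clock: 6.13
position: [0.491, -0.2027, 0.0233]
eef_rot: [[0.165, 0.986, -0.003], [0.986, -0.165, 0.001], [0.0, -0.003, -1.0]]
ft_force: [-0.3, -0.2, -0.4]
opening: 0.0501
```

```bash
python3 - <<'E'
from h import *
from cell import bot
s,c=wcap(bot,"w3")
sd=bot.capture("side"); np.savez("s3.npz",**sd); crop(sd,290,220,420,380,4,"pics/s3.png")
for k in ["clock","qpos","position","ft_force","opening"]: print(k,np.round(s[k],4).tolist())
E
```

```text
clock 6.1333
qpos [0.0859, 0.5394, 0.3168, 1.9921, -0.2661, 0.6529, 0.4079]
position [0.491, -0.2027, 0.0233]
ft_force [-0.2695, -0.2092, -0.3848]
opening 0.0501
```

View pics/w3.png

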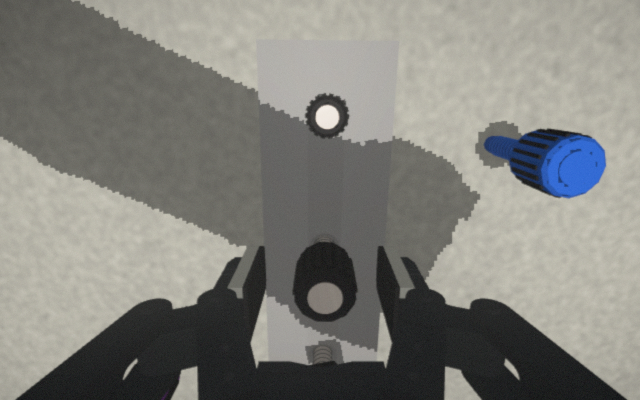

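View pics/s3.png

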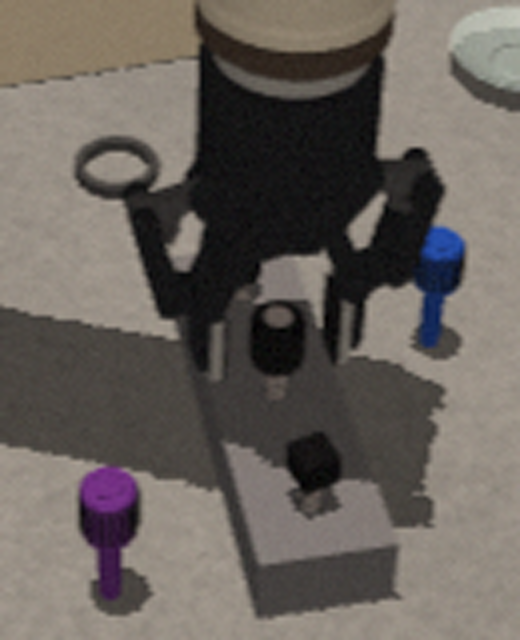

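The pads now straddle the knob about 25 mm apart on either side, at its height. Now I close.

Request:
arm_command --motion '[0,0,0,0,0,0,0.03,0,0,0,0,0,0,0.01,0,0,0,0,0,0,0.01,0,0,0,0,0,0,0.01,0,0,0,0,0,0,0.01]' --grip_force 60

```text
clock: 6.65
position: [0.4929, -0.2034, 0.0258]
eef_rot: [[0.165, 0.986, 0.001], [0.986, -0.165, -0.0], [-0.0, 0.001, -1.0]]
ft_force: [-1.5, -0.6, 4.0]
opening: 0.0224
```

Request:
arm_command --motion '[0,0,0,0,0,-0.01,0.01,0,0,0,0,0,-0.01,0.01,0,0,0,0,0,-0.01,0.01,0,0,0,0,0,-0.02,0.01,0,0,0,0,0,-0.03,0.01,0,0,0,0,0,-0.03,0.01,0,0,0,0,0,-0.03,0.01,0,0,0,0,0,0,0.01,0,0,0,0,0,0,0.01,0,0,0,0,0,0,0.01]'

```text
clock: 7.48
position: [0.4922, -0.2029, 0.1656]
eef_rot: [[0.165, 0.986, 0.0], [0.986, -0.165, 0.0], [0.0, 0.0, -1.0]]
ft_force: [-0.8, 0.6, -1.7]
opening: 0.0227
```

```bash
python3 - <<'E'
from h import *
from cell import bot
s,c=wcap(bot,"w4")
sd=bot.capture("side"); np.savez("s4.npz",**sd); crop(sd,270,150,420,360,3,"pics/s4.png")
for k in ["clock","qpos","position","eef_rot","ft_force","opening"]: print(k,np.round(s[k],4).tolist())
E
```

```text
clock 7.4833
qpos [0.0116, 0.3214, 0.3964, 1.9099, -0.1523, 0.9389, 0.3142]
position [0.4922, -0.2029, 0.1656]
eef_rot [[0.165, 0.9863, 0.0004], [0.9863, -0.165, 0.0003], [0.0004, 0.0004, -1.0]]
ft_force [-0.8491, 0.6429, -1.6862]
opening 0.0227
```

View pics/w4.png

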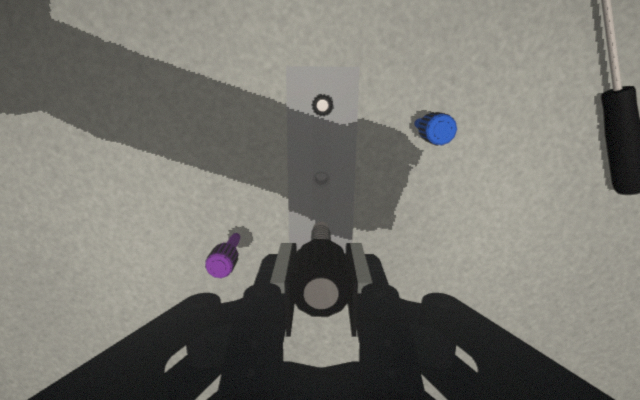

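View pics/s4.png

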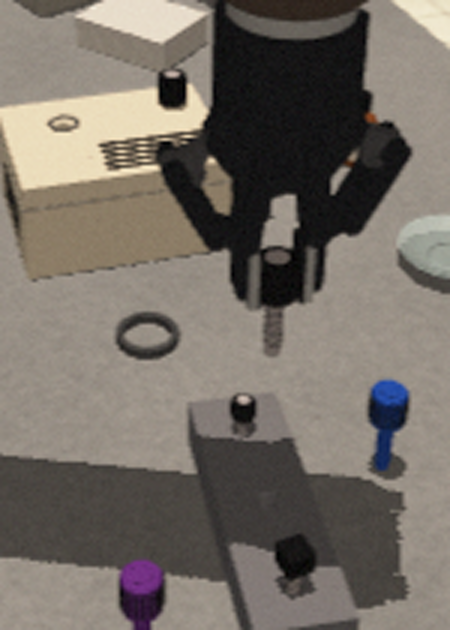

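```bash
python3 - <<'E'
from h import *
c=load("w4.npz");s=load("s4.npz")
T=c["pose"]@np.linalg.inv(c["T_tool_cam"]);Ti=np.linalg.inv(T)
for uv in [(320,294),(321,296),(320,228),(321,232)]:
    p=rng(c,*uv);print(uv,p.round(4),(Ti@[*p,1])[:3].round(4))
for uv in [(270+272/3,150+352/3),(270+273/3,150+320/3),(270+278/3,150+255/3),(270+277/3,150+280/3)]:
    p=rng(s,*uv);print("side",np.round(uv,1),p.round(4),(Ti@[*p,1])[:3].round(4))
crop(s,340,220,380,275,12,"pics/s4z.png")
E
```

```text
(320, 294) [ 0.4916 -0.2028  0.2185] [ 0.     -0.0006 -0.0528]
(321, 296) [ 0.4918 -0.2039  0.2182] [-0.001  -0.0002 -0.0526]
(320, 228) [ 0.4922 -0.1984  0.1623] [ 0.0044 -0.0007  0.0034]
(321, 232) [ 0.4928 -0.1984  0.1681] [ 0.0045 -0.0002 -0.0025]
side [360.7 267.3] [ 0.4892 -0.2089  0.1559] [-0.0064 -0.0019  0.0097]
side [361.  256.7] [ 0.4905 -0.2054  0.1757] [-0.0028 -0.0012 -0.01  ]
side [362.7 235. ] [ 0.4925 -0.2033  0.2181] [-0.0004  0.0004 -0.0524]
side [362.3 243.3] [ 0.487  -0.2148  0.2108] [-0.0126 -0.0031 -0.0452]
```

View pics/s4z.png

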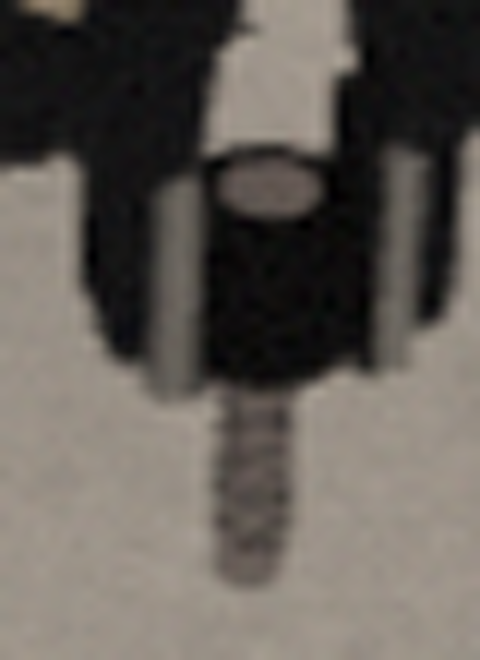

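```bash
cat >> h.py <<'E'
def proj(c,p):
    q=np.linalg.inv(c["pose"])@[*p,1]
    return np.array([c["cx"]+c["fx"]*q[0]/-q[2], c["cy"]-c["fy"]*q[1]/-q[2]])
E
python3 - <<'E'
from h import *
s=load("s4.npz");c=load("w4.npz")
for p in [(.492,-.2032,.2182),(.492,-.2032,.1522)]: print(proj(s,p),proj(c,p))
E
```

```text
[362.35985656 234.9609285 ] [321.25405793 294.39590547]
[360.67555354 266.61468382] [321.03319661 229.24021786]
```

The screw is held upright: knob top 52.5 mm behind the TCP, so the tip is 13.5 mm ahead. The side and wrist projections of a vertical screw match to within about a pixel. Next I wind the wrist counter-clockwise to get room for the turning, then travel to the hole.

Request:
arm_command --motion '[0,0,-0.12,0,0,-0.01,0.01,0,0,-0.12,0,0,-0.01,0.01,0,0,-0.12,0,0,-0.01,0.01,0,0,-0.12,0,0,-0.01,0.01,0,0,-0.12,0,0,0,0.01,0,0,-0.12,0,0,0,0.01,0,0,-0.12,0,0,0,0.01,0,0,-0.12,0,0,0,0.01,0,0,-0.12,0,0,0,0.01,0,0,-0.12,0,0,0,0.01,0,0,-0.12,0,0,0,0.01,0,0,-0.12,0,0,0,0.01,0,0,-0.12,0,0,0,0.01,0,0,-0.12,0,0,0,0.01,0,0,-0.12,0,0,0,0.01,0,0,-0.12,0,0,0,0.01,0,0,0,0,0,0,0.01]'

```text
clock: 9.0
position: [0.4914, -0.2029, 0.2038]
eef_rot: [[-0.983, -0.186, -0.003], [-0.186, 0.983, 0.001], [0.003, 0.002, -1.0]]
ft_force: [0.2, 0.3, -0.6]
opening: 0.0222
```

```bash
cat > go.py <<'E'
import sys,numpy as np
from cell import bot
s=bot.get_state()
for k in ["clock","qpos","position","eef_rot","ft_force","moment","opening"]: print(k,np.round(s[k],4).tolist())
if len(sys.argv)>2:
    d=np.array([float(sys.argv[1]),float(sys.argv[2]),s["position"][2]])-s["position"]
    print("tool shift",np.round(np.array(s["eef_rot"]).T@d,4))
E
python3 go.py 0.4845 0.192
```

```text
clock 9.0
qpos [0.2558, 0.2624, 0.1006, 1.8629, -0.0306, 1.0208, 2.1272]
position [0.4914, -0.2029, 0.2038]
eef_rot [[-0.9825, -0.1862, -0.0029], [-0.1862, 0.9825, 0.0011], [0.0027, 0.0016, -1.0]]
ft_force [0.2004, 0.2792, -0.6078]
moment [-0.0099, 0.0007, -0.0312]
opening 0.0222
tool shift [-0.0667  0.3893  0.0005]
```

Request:
arm_command --motion '[0,0,0,-0.006,0.034,0,0.01,0,0,0,-0.006,0.035,0,0.01,0,0,0,-0.006,0.035,0,0.01,0,0,0,-0.006,0.035,0,0.01,0,0,0,-0.006,0.035,0,0.01,0,0,0,-0.006,0.035,0,0.01,0,0,0,-0.006,0.035,0,0.01,0,0,0,-0.006,0.035,0,0.01,0,0,0,-0.006,0.035,0,0.01,0,0,0,-0.006,0.035,0,0.01,0,0,0,-0.007,0.035,0,0.01,0,0,0,0,0,0,0.01]'

```text
clock: 10.0
position: [0.4865, 0.1956, 0.2047]
eef_rot: [[-0.982, -0.188, -0.001], [-0.188, 0.982, 0.005], [0.001, 0.005, -1.0]]
ft_force: [-0.3, 0.8, -0.6]
opening: 0.0222
```

```bash
python3 go.py 0.4845 0.192
```

```text
clock 10.0
qpos [-0.2894, 0.2522, -0.1644, 1.8745, 0.0425, 1.0178, 1.2892]
position [0.4865, 0.1956, 0.2047]
eef_rot [[-0.9821, -0.1882, -0.0014], [-0.1882, 0.9821, 0.0045], [0.0006, 0.0047, -1.0]]
ft_force [-0.3354, 0.7592, -0.6485]
moment [0.0909, 0.039, -0.0476]
opening 0.0222
tool shift [ 0.0026 -0.0032 -0.    ]
```

Request:
arm_command --motion '[0,0,-0.12,0.0026,-0.0032,0.01,0.01,0,0,-0.12,0,0,0.01,0.01,0,0,-0.12,0,0,0.01,0.01,0,0,-0.12,0,0,0.01,0.01,0,0,-0.12,0,0,0.01,0.01,0,0,-0.12,0,0,0.01,0.01,0,0,-0.12,0,0,0.01,0.01,0,0,-0.12,0,0,0.01,0.01,0,0,-0.12,0,0,0.005,0.01,0,0,0,0,0,0,0.01,0,0,0,0,0,0,0.01,0,0,0,0,0,0,0.01]'

```text
clock: 11.0
position: [0.4864, 0.1828, 0.1202]
eef_rot: [[-0.308, -0.951, -0.0], [-0.951, 0.308, -0.0], [0.0, 0.0, -1.0]]
ft_force: [0.6, -0.2, -0.6]
opening: 0.0228
```

```bash
python3 go.py 0.4845 0.192; python3 - <<'E'
from h import *
from cell import bot
s,c=wcap(bot,"w5")
sd=bot.capture("side"); np.savez("s5.npz",**sd); crop(sd,260,120,360,220,6,"pics/s5.png")
t=bot.capture("top"); np.savez("t5.npz",**t)
crop(c,220,120,420,350,3,"pics/w5c.png")
E
```

```text
clock 11.0
qpos [-0.1406, 0.3658, -0.3242, 1.956, 0.1529, 0.8436, 2.2819]
position [0.4864, 0.1828, 0.1202]
eef_rot [[-0.3077, -0.9515, -0.0004], [-0.9515, 0.3077, -0.0], [0.0001, 0.0003, -1.0]]
ft_force [0.6255, -0.1976, -0.5631]
moment [-0.0258, -0.0886, 0.034]
opening 0.0228
tool shift [-0.0082  0.0047  0.    ]
```

View pics/w5c.png

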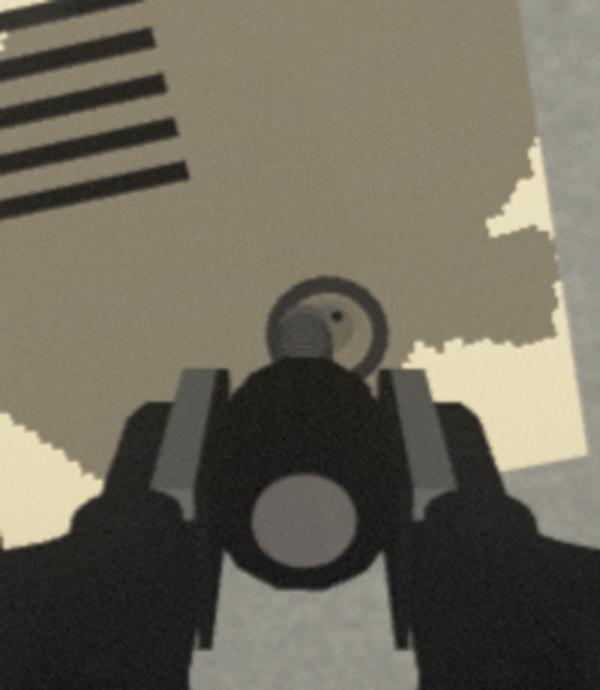

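View pics/s5.png

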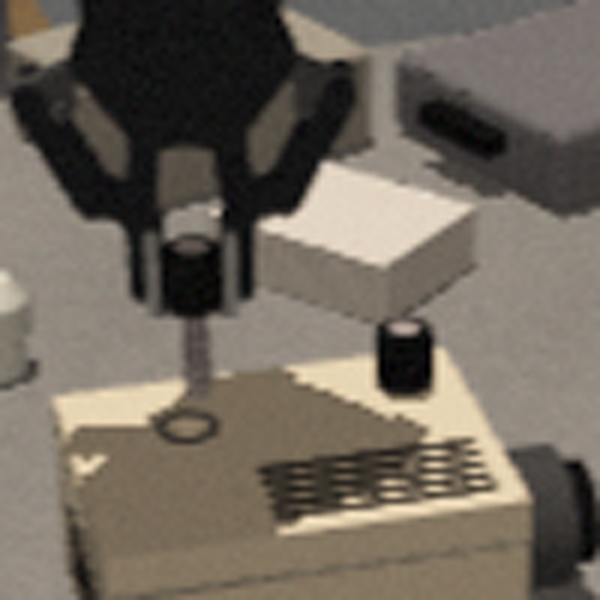

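```bash
python3 - <<'E'
from h import *
c=load("w5.npz");s=load("s5.npz")
T=c["pose"]@np.linalg.inv(c["T_tool_cam"]);Ti=np.linalg.inv(T)
for e in [(327,328),(327,330)]:
    p=onz(c,220+e[0]/3,120+e[1]/3,.085);print("hole",p.round(4),(Ti@[*p,1])[:3].round(4))
p=rng(c,220+305/3,120+521/3);print("cap",p.round(4),(Ti@[*p,1])[:3].round(4))
tip=T@[0,-.0004,.0135,1];print("tip exp",tip[:3].round(4),proj(c,tip[:3]),proj(s,tip[:3]))
g=c["pixels"].astype(int).mean(2)
print("rim depth",[rng(c,u,v).round(4).tolist() for u,v in [(329,213),(347,230),(310,225)]])
E
```

```text
hole [0.4838 0.1923 0.085 ] [-0.0082  0.0054  0.0352]
hole [0.484  0.1927 0.085 ] [-0.0087  0.0054  0.0352]
cap [0.4855 0.1814 0.1737] [ 0.0016  0.0005 -0.0534]
tip exp [0.4868 0.1826 0.1067] [319.76193924 230.27114462] [292.51212343 185.22157721]
rim depth [[0.4806, 0.1819, 0.0847], [0.4732, 0.1968, 0.0835], [0.4942, 0.1853, 0.0861]]
```

Request:
arm_command --motion '[0,0,0,-0.0045,0.003,0.004,0.01,0,0,0,-0.004,0.0025,0.004,0.01,0,0,0,0,0,0.004,0.01,0,0,0,0,0,0.002,0.01,0,0,0,0,0,0,0.01,0,0,0,0,0,0,0.01,0,0,0,0,0,0,0.01]'

```text
clock: 11.73
position: [0.4838, 0.1926, 0.1063]
eef_rot: [[-0.303, -0.953, -0.0], [-0.953, 0.303, -0.0], [0.0, -0.0, -1.0]]
ft_force: [-0.1, -0.1, -1.0]
opening: 0.0224
```

```bash
python3 go.py 0.484 0.1924; python3 - <<'E'
from h import *
from cell import bot
s,c=wcap(bot,"w6")
sd=bot.capture("side"); np.savez("s6.npz",**sd); crop(sd,265,150,325,210,10,"pics/s6.png")
crop(c,270,180,370,300,5,"pics/w6c.png")
T=c["pose"]@np.linalg.inv(c["T_tool_cam"])
tip=T@[0,-.0003,.0135,1];print("tip exp",tip[:3].round(4),proj(c,tip[:3]),proj(sd,tip[:3]))
E
```

```text
clock 11.7333
qpos [-0.1623, 0.3882, -0.3232, 1.9632, 0.166, 0.8154, 2.2564]
position [0.4838, 0.1926, 0.1063]
eef_rot [[-0.3031, -0.953, -0.0], [-0.953, 0.3031, -0.0], [0.0001, -0.0, -1.0]]
ft_force [-0.0524, -0.1314, -0.9717]
moment [-0.0023, 0.017, -0.0309]
opening 0.0224
tool shift [ 0.0001 -0.0002  0.    ]
tip exp [0.4841 0.1925 0.0928] [319.93393144 230.26957918] [290.51664247 188.49321673]
```

View pics/w6c.png

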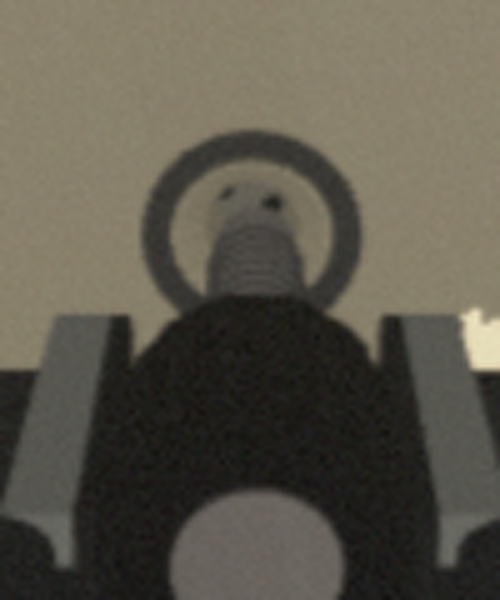

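View pics/s6.png

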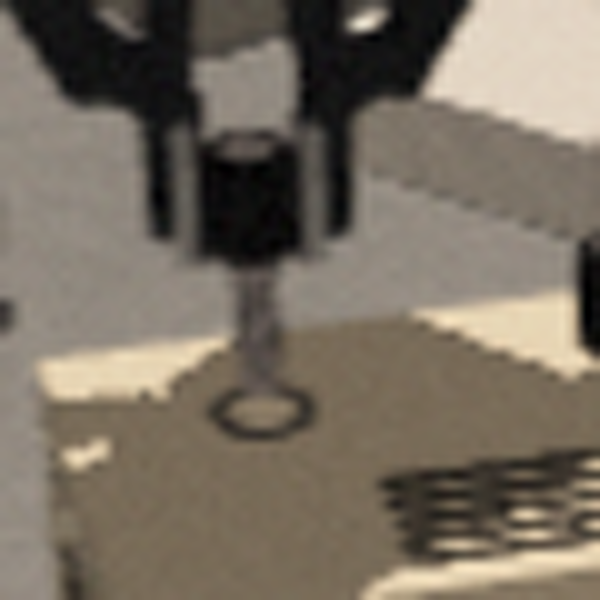

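Wrist and side views both put the tip on the hole's axis (rim centre about wrist (320,226), side (291,191)). Now down in small steps.

Request:
arm_command --motion '[0,0,0,0,0,0.003,0.01,0,0,0,0,0,0.003,0.01,0,0,0,0,0,0.003,0.01,0,0,0,0,0,0.003,0.01,0,0,0,0,0,0.003,0.01,0,0,0,0,0,0.003,0.01,0,0,0,0,0,0,0.01,0,0,0,0,0,0,0.01]'

```text
clock: 12.5
position: [0.4839, 0.1931, 0.088]
eef_rot: [[-0.302, -0.953, 0.0], [-0.953, 0.302, 0.001], [-0.001, -0.0, -1.0]]
ft_force: [2.7, 2.0, -1.5]
opening: 0.0218
```

Request:
arm_command --motion '[0,0,0,0,0,0.001,0.01,0,0,0,0,0,0.001,0.01,0,0,0,0,0,0.001,0.01,0,0,0,0,0,0,0.01]'

```text
clock: 12.83
position: [0.4841, 0.193, 0.0854]
eef_rot: [[-0.303, -0.953, 0.001], [-0.953, 0.303, 0.0], [-0.001, -0.001, -1.0]]
ft_force: [2.1, 2.9, -0.3]
opening: 0.0224
```

```bash
python3 go.py 0.484 0.1924
```

```text
clock 12.8333
qpos [-0.1709, 0.4201, -0.315, 1.9761, 0.1821, 0.7713, 2.2429]
position [0.4841, 0.193, 0.0854]
eef_rot [[-0.3026, -0.9531, 0.0007], [-0.9531, 0.3026, 0.0005], [-0.0007, -0.0005, -1.0]]
ft_force [2.1203, 2.9323, -0.3072]
moment [0.6505, -0.5544, -0.0446]
opening 0.0224
tool shift [ 0.0006 -0.0001 -0.    ]
```

Request:
arm_command --motion '[0,0,0,-0.0009,-0.0003,0,0.01,0,0,0,0,0,0.001,0.01,0,0,0,0,0,0.001,0.01,0,0,0,0,0,0,0.01,0,0,0,0,0,0,0.01]'

```text
clock: 13.25
position: [0.4841, 0.1933, 0.083]
eef_rot: [[-0.303, -0.953, -0.0], [-0.953, 0.303, -0.0], [0.0, 0.0, -1.0]]
ft_force: [1.4, 0.4, -2.0]
opening: 0.0218
```

Request:
arm_command --motion '[0,0,0,0,0,0.001,0.01,0,0,0,0,0,0,0.01,0,0,0,0,0,0,0.01]'

```text
clock: 13.5
position: [0.4841, 0.1933, 0.0821]
eef_rot: [[-0.303, -0.953, -0.0], [-0.953, 0.303, -0.0], [0.0, 0.0, -1.0]]
ft_force: [1.8, 0.6, -0.4]
opening: 0.0222
```

Request:
arm_command --motion '[0,0,0,0,0,0.001,0.01,0,0,0,0,0,0,0.01,0,0,0,0,0,0,0.01]'

```text
clock: 13.75
position: [0.4842, 0.1934, 0.0813]
eef_rot: [[-0.303, -0.953, -0.0], [-0.953, 0.303, -0.0], [0.0, 0.0, -1.0]]
ft_force: [0.4, 1.0, 1.9]
opening: 0.0226
```

Request:
arm_command --motion '[0,0,0,0,0,0.0005,0.01,0,0,0,0,0,0.0005,0.01,0,0,0,0,0,0,0.01,0,0,0,0,0,0,0.01]'

```text
clock: 14.08
position: [0.4843, 0.1935, 0.0806]
eef_rot: [[-0.303, -0.953, 0.0], [-0.953, 0.303, -0.0], [0.0, -0.0, -1.0]]
ft_force: [-0.8, 1.2, 5.6]
opening: 0.0222
```

Request:
arm_command --motion '[0,0,0,0,0,0.0005,0.01,0,0,0,0,0,0,0.01,0,0,0,0,0,0,0.01]'

```text
clock: 14.33
position: [0.4844, 0.1935, 0.0802]
eef_rot: [[-0.303, -0.953, 0.0], [-0.953, 0.303, -0.0], [0.0, -0.0, -1.0]]
ft_force: [-1.3, -0.1, 6.7]
opening: 0.0225
```

Request:
arm_command --motion '[0,0,0,0,0,0.0005,0.01,0,0,0,0,0,0.0005,0.01,0,0,0,0,0,0,0.01,0,0,0,0,0,0,0.01]'

```text
clock: 14.67
position: [0.4844, 0.1936, 0.0796]
eef_rot: [[-0.303, -0.953, 0.0], [-0.953, 0.303, -0.0], [-0.0, -0.0, -1.0]]
ft_force: [-2.0, 0.3, 10.7]
opening: 0.0222
```

Request:
arm_command --motion '[0,0,0,0,0,0.0005,0.01,0,0,0,0,0,0,0.01,0,0,0,0,0,0,0.01]'

```text
clock: 14.92
position: [0.4845, 0.1937, 0.0792]
eef_rot: [[-0.303, -0.953, 0.001], [-0.953, 0.303, -0.0], [-0.0, -0.001, -1.0]]
ft_force: [-2.1, -0.7, 11.1]
opening: 0.0222
```

```bash
python3 go.py 0.4844 0.1935
```

```text
clock 14.9167
qpos [-0.1749, 0.4308, -0.3121, 1.9778, 0.1877, 0.7599, 2.2373]
position [0.4845, 0.1937, 0.0792]
eef_rot [[-0.3026, -0.9531, 0.0005], [-0.9531, 0.3026, -0.0001], [-0.0001, -0.0005, -1.0]]
ft_force [-2.1482, -0.7299, 11.0898]
moment [-0.0817, 0.6033, -0.0198]
opening 0.0222
tool shift [ 0.0002  0.     -0.    ]
```

Request:
arm_command --motion '[0,0,0,0,0,0.0004,0.01,0,0,0,0,0,0.0003,0.01,0,0,0,0,0,0,0.01,0,0,0,0,0,0,0.01]'

```text
clock: 15.25
position: [0.4846, 0.1937, 0.0788]
eef_rot: [[-0.303, -0.953, 0.001], [-0.953, 0.303, -0.0], [-0.0, -0.001, -1.0]]
ft_force: [-3.2, 0.1, 13.5]
opening: 0.0222
```

Request:
arm_command --motion '[0,0,0.06,0,0,5e-05,0.01,0,0,0.06,0,0,5e-05,0.01,0,0,0.06,0,0,5e-05,0.01,0,0,0.06,0,0,5e-05,0.01]'

```text
clock: 15.58
position: [0.4846, 0.1938, 0.0787]
eef_rot: [[-0.523, -0.852, 0.001], [-0.852, 0.523, 0.0], [-0.001, -0.001, -1.0]]
ft_force: [-3.0, 0.2, 13.7]
opening: 0.0221
```

```bash
python3 go.py 0.4844 0.1935
```

```text
clock 15.5833
qpos [-0.2206, 0.4259, -0.2564, 1.9795, 0.154, 0.7536, 2.0236]
position [0.4846, 0.1938, 0.0787]
eef_rot [[-0.523, -0.8523, 0.0008], [-0.8523, 0.523, 0.0002], [-0.0006, -0.0006, -1.0]]
ft_force [-3.0436, 0.1888, 13.6936]
moment [-0.0975, 0.7826, -0.0146]
opening 0.0221
tool shift [ 0.0004  0.     -0.    ]
```

Request:
arm_command --motion '[0,0,0.06,0.0003,0.0005,0.0003,0.01,0,0,0.06,0,0,0.0002,0.01,0,0,0.06,0,0,5e-05,0.01,0,0,0.06,0,0,5e-05,0.01,0,0,0.06,0,0,5e-05,0.01,0,0,0.06,0,0,5e-05,0.01]'

```text
clock: 16.08
position: [0.4845, 0.1939, 0.0782]
eef_rot: [[-0.79, -0.613, 0.002], [-0.613, 0.79, 0.001], [-0.002, -0.001, -1.0]]
ft_force: [-2.2, 0.1, 13.2]
opening: 0.0223
```

```bash
python3 go.py 0.4844 0.1935
```

```text
clock 16.0833
qpos [-0.2885, 0.4193, -0.1741, 1.9831, 0.1044, 0.7457, 1.7067]
position [0.4845, 0.1939, 0.0782]
eef_rot [[-0.7898, -0.6134, 0.0018], [-0.6134, 0.7898, 0.0006], [-0.0018, -0.0006, -1.0]]
ft_force [-2.2325, 0.0843, 13.1523]
moment [-0.065, 0.613, 0.0339]
opening 0.0223
tool shift [ 0.0004 -0.0003 -0.    ]
```

The resisting torque is up to +0.034 N m and the screw is sinking at steady force, so it is cutting. I carry on with slightly more press.

Request:
arm_command --motion '[0,0,0.08,0,0,0.0002,0.01,0,0,0.08,0,0,0.0002,0.01,0,0,0.08,0,0,7e-05,0.01,0,0,0.08,0,0,7e-05,0.01,0,0,0.08,0,0,7e-05,0.01,0,0,0.08,0,0,7e-05,0.01,0,0,0.08,0,0,7e-05,0.01,0,0,0.08,0,0,7e-05,0.01]'

```text
clock: 16.75
position: [0.4847, 0.1942, 0.0776]
eef_rot: [[-1.0, -0.019, 0.002], [-0.019, 1.0, 0.001], [-0.002, 0.001, -1.0]]
ft_force: [-3.3, 1.3, 13.6]
opening: 0.0223
```

```bash
python3 go.py 0.4844 0.1935
```

```text
clock 16.75
qpos [-0.4095, 0.4142, -0.0277, 1.9875, 0.0163, 0.7377, 1.1434]
position [0.4847, 0.1942, 0.0776]
eef_rot [[-0.9998, -0.0195, 0.0021], [-0.0195, 0.9998, 0.0012], [-0.0022, 0.0011, -1.0]]
ft_force [-3.3167, 1.3451, 13.5693]
moment [-0.0246, 0.5828, -0.0066]
opening 0.0223
tool shift [ 0.0004 -0.0007 -0.    ]
```

Request:
arm_command --motion '[0,0,0.08,0.0005,-0.0004,0.0002,0.01,0,0,0.08,0,0,0.0001,0.01,0,0,0.08,0,0,7e-05,0.01,0,0,0.08,0,0,7e-05,0.01,0,0,0.08,0,0,7e-05,0.01,0,0,0.08,0,0,7e-05,0.01,0,0,0.08,0,0,7e-05,0.01,0,0,0.08,0,0,7e-05,0.01,0,0,0.08,0,0,7e-05,0.01,0,0,0.08,0,0,7e-05,0.01]'

```text
clock: 17.58
position: [0.4849, 0.1942, 0.077]
eef_rot: [[-0.711, 0.704, 0.003], [0.704, 0.711, 0.002], [-0.001, 0.004, -1.0]]
ft_force: [-1.6, 1.0, 14.0]
opening: 0.0223
```

```bash
python3 go.py 0.4844 0.1935
```

```text
clock 17.5833
qpos [-0.5613, 0.4171, 0.1567, 1.994, -0.0956, 0.7335, 0.4434]
position [0.4849, 0.1942, 0.077]
eef_rot [[-0.7106, 0.7036, 0.0033], [0.7036, 0.7105, 0.0022], [-0.0008, 0.0038, -1.0]]
ft_force [-1.5875, 0.9725, 13.992]
moment [0.2276, 0.4098, 0.0317]
opening 0.0223
tool shift [-0.0001 -0.0009 -0.    ]
```

Request:
arm_command --motion '[0,0,0.08,0,-0.0006,0.0002,0.01,0,0,0.08,0,0,0.0001,0.01,0,0,0.08,0,0,7e-05,0.01,0,0,0.08,0,0,7e-05,0.01,0,0,0.08,0,0,7e-05,0.01,0,0,0.08,0,0,7e-05,0.01,0,0,0.08,0,0,7e-05,0.01,0,0,0.08,0,0,7e-05,0.01,0,0,0.08,0,0,7e-05,0.01,0,0,0.08,0,0,7e-05,0.01]'

```text
clock: 18.42
position: [0.4852, 0.1941, 0.0763]
eef_rot: [[0.01, 1.0, 0.004], [1.0, -0.01, 0.003], [0.003, 0.004, -1.0]]
ft_force: [-0.2, 0.4, 14.7]
opening: 0.0224
```

```bash
python3 go.py 0.4844 0.1935
```

```text
clock 18.4167
qpos [-0.7144, 0.4327, 0.3453, 2.0003, -0.214, 0.7376, -0.2497]
position [0.4852, 0.1941, 0.0763]
eef_rot [[0.0097, 0.9999, 0.0043], [0.9999, -0.0097, 0.0028], [0.0029, 0.0043, -1.0]]
ft_force [-0.224, 0.3608, 14.675]
moment [0.3011, 0.0312, 0.0097]
opening 0.0224
tool shift [-0.0006 -0.0007 -0.    ]
```

Request:
arm_command --motion '[0,0,0.08,0,0,7e-05,0.01,0,0,0.08,0,0,7e-05,0.01,0,0,0.08,0,0,7e-05,0.01,0,0,0.08,0,0,7e-05,0.01,0,0,0.08,0,0,7e-05,0.01,0,0,0.08,0,0,7e-05,0.01,0,0,0.08,0,0,7e-05,0.01,0,0,0.08,0,0,7e-05,0.01,0,0,0.08,0,0,7e-05,0.01,0,0,0.08,0,0,7e-05,0.01]'

```text
clock: 19.25
position: [0.4854, 0.1937, 0.0756]
eef_rot: [[0.724, 0.69, 0.004], [0.69, -0.724, 0.003], [0.005, 0.001, -1.0]]
ft_force: [0.2, 1.2, 14.5]
opening: 0.0223
```

```bash
python3 go.py 0.4844 0.1935
```

```text
clock 19.25
qpos [-0.8679, 0.4651, 0.5395, 2.0054, -0.3444, 0.7544, -0.932]
position [0.4854, 0.1937, 0.0756]
eef_rot [[0.7243, 0.6895, 0.0045], [0.6895, -0.7243, 0.0027], [0.0051, 0.0012, -1.0]]
ft_force [0.2168, 1.1618, 14.4913]
moment [0.224, 0.0331, 0.0476]
opening 0.0223
tool shift [-0.0009 -0.0005 -0.    ]
```

Request:
arm_command --motion '[0,0,0.08,0,0,7e-05,0.01,0,0,0.08,0,0,7e-05,0.01,0,0,0.08,0,0,7e-05,0.01,0,0,0.08,0,0,7e-05,0.01,0,0,0.08,0,0,7e-05,0.01,0,0,0.08,0,0,7e-05,0.01,0,0,0.08,0,0,7e-05,0.01,0,0,0.08,0,0,7e-05,0.01,0,0,0.08,0,0,7e-05,0.01,0,0,0.08,0,0,7e-05,0.01,0,0,0.08,0,0,7e-05,0.01,0,0,0.08,0,0,7e-05,0.01]'

```text
clock: 20.25
position: [0.4853, 0.1933, 0.0746]
eef_rot: [[0.98, -0.198, 0.004], [-0.198, -0.98, 0.002], [0.003, -0.003, -1.0]]
ft_force: [-0.1, -0.1, 15.8]
opening: 0.022
```

```bash
python3 go.py 0.4844 0.1935; python3 - <<'E'
from h import *
from cell import bot
s,c=wcap(bot,"w7")
T=c["pose"]@np.linalg.inv(c["T_tool_cam"]);Ti=np.linalg.inv(T)
for uv in [(318,294),(321,296),(324,298)]:
    p=rng(c,*uv);print("cap",p.round(4),(Ti@[*p,1])[:3].round(4))
crop(c,220,120,420,350,3,"pics/w7c.png")
sd=bot.capture("side");np.savez("s7.npz",**sd); crop(sd,260,120,360,220,6,"pics/s7.png")
E
```

```text
clock 20.25
qpos [-1.0454, 0.534, 0.7775, 2.0113, -0.5231, 0.7983, -1.7318]
position [0.4853, 0.1933, 0.0746]
eef_rot [[0.9802, -0.1981, 0.004], [-0.1982, -0.9802, 0.0023], [0.0034, -0.003, -1.0]]
ft_force [-0.1333, -0.1321, 15.7641]
moment [0.0213, 0.1195, 0.0097]
opening 0.022
tool shift [-0.0009 -0.     -0.    ]
cap [0.4856 0.1936 0.1278] [ 0.0005 -0.0005 -0.0532]
cap [0.4839 0.1928 0.1268] [-0.001   0.0006 -0.0522]
cap [0.4834 0.1917 0.1276] [-0.0013  0.0018 -0.053 ]
```

View pics/w7c.png

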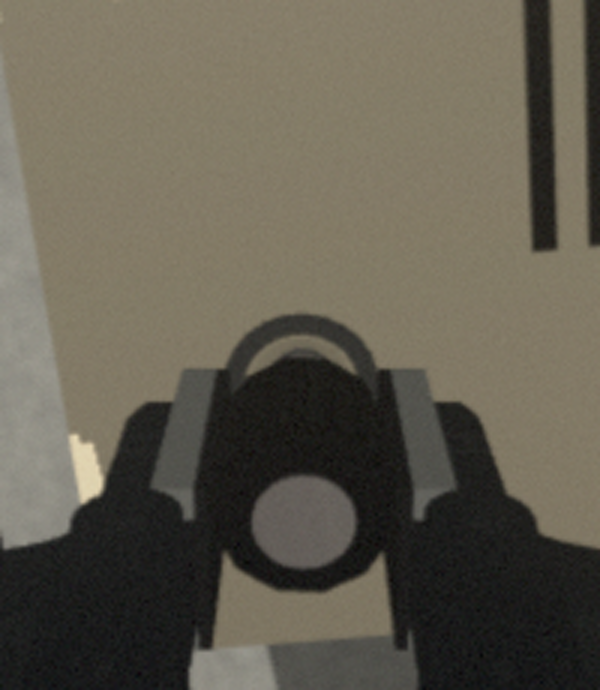

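View pics/s7.png

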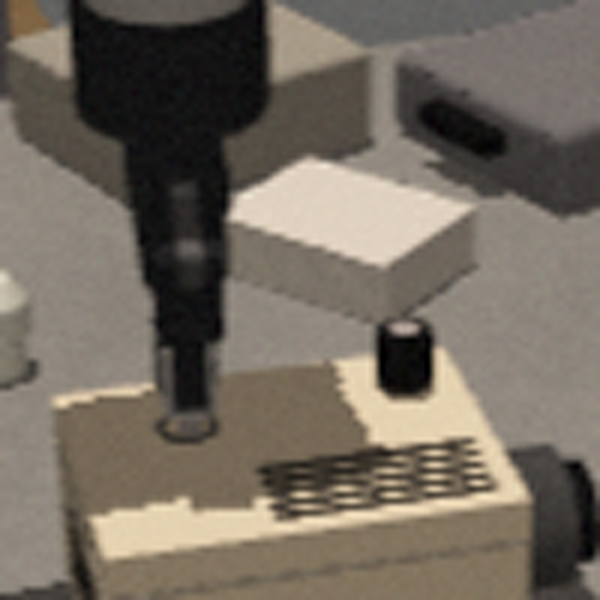

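4.55 rad turned with 4.2 mm of sinking, and the cap has not moved in the grip. The press stayed at 13–16 N wherever I read it, so well over half a turn should be cut. Now I ease the press, open and back off.

Request:
arm_command --motion '[0,0,0,0,0,-0.0005,0.01,0,0,0,0,0,-0.0005,0.01,0,0,0,0,0,-0.0005,0.01,0,0,0,0,0,-0.0005,0.01,0,0,0,0,0,0,0.01]'

```text
clock: 20.77
position: [0.4849, 0.1932, 0.076]
eef_rot: [[0.981, -0.194, 0.004], [-0.194, -0.981, 0.002], [0.003, -0.002, -1.0]]
ft_force: [0.4, 1.5, 9.1]
opening: 0.0221
```

Request:
arm_command --motion '[0,0,0,0,0,0,0.03,0,0,0,0,0,0,0.04,0,0,0,0,0,0,0.05,0,0,0,0,0,0,0.06,0,0,0,0,0,0,0.06,0,0,0,0,0,0,0.06]'

```text
clock: 21.27
position: [0.4825, 0.1925, 0.0743]
eef_rot: [[0.981, -0.194, -0.001], [-0.194, -0.981, -0.0], [-0.001, 0.001, -1.0]]
ft_force: [-0.3, -0.7, -0.2]
opening: 0.0599
```

```bash
python3 go.py 0.4844 0.1935; python3 - <<'E'
from h import *
from cell import bot
s,c=wcap(bot,"w8")
E
```

```text
clock 21.2667
qpos [-1.0471, 0.5332, 0.7776, 2.0135, -0.5192, 0.8013, -1.7312]
position [0.4825, 0.1925, 0.0743]
eef_rot [[0.981, -0.194, -0.0006], [-0.194, -0.981, -0.0004], [-0.0005, 0.0005, -1.0]]
ft_force [-0.3476, -0.6851, -0.2478]
moment [-0.0573, 0.0307, 0.0431]
opening 0.0599
tool shift [ 0.0017 -0.0014 -0.    ]
```

View pics/w8.png

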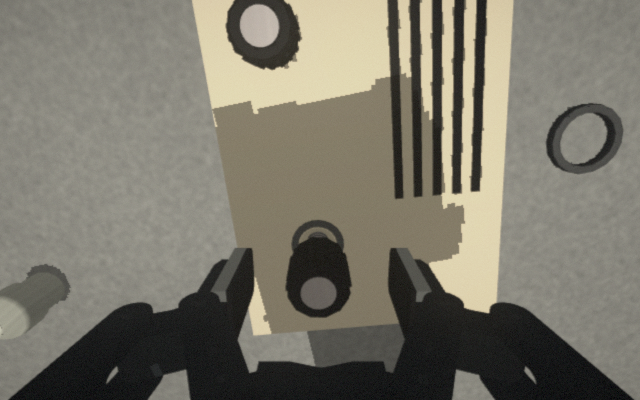

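The knob stands free between the open jaws. I lift straight up and check.

Request:
arm_command --motion '[0,0,0,0,0,-0.01,0.06,0,0,0,0,0,-0.02,0.06,0,0,0,0,0,-0.03,0.06,0,0,0,0,0,-0.03,0.06,0,0,0,0,0,-0.03,0.06,0,0,0,0,0,-0.03,0.06,0,0,0,0,0,0,0.06,0,0,0,0,0,0,0.06]'

```text
clock: 21.98
position: [0.484, 0.1932, 0.2268]
eef_rot: [[0.981, -0.194, 0.003], [-0.194, -0.981, 0.003], [0.002, -0.004, -1.0]]
ft_force: [-0.1, 0.0, -0.4]
opening: 0.0598
```

```bash
python3 go.py; python3 - <<'E'
from h import *
from cell import bot
s,c=wcap(bot,"w9")
sd=bot.capture("side");np.savez("s9.npz",**sd); crop(sd,250,120,410,370,3,"pics/s9.png")
t=bot.capture("top");np.savez("t9.npz",**t)
E
```

```text
clock 21.9833
qpos [-1.2156, 0.3126, 0.9515, 1.8883, -0.29, 1.0817, -1.9153]
position [0.484, 0.1932, 0.2268]
eef_rot [[0.981, -0.1939, 0.0031], [-0.1939, -0.981, 0.0031], [0.0025, -0.0036, -1.0]]
ft_force [-0.0553, 0.0378, -0.4142]
moment [0.0045, -0.0196, -0.0072]
opening 0.0598
```

View pics/w9.png

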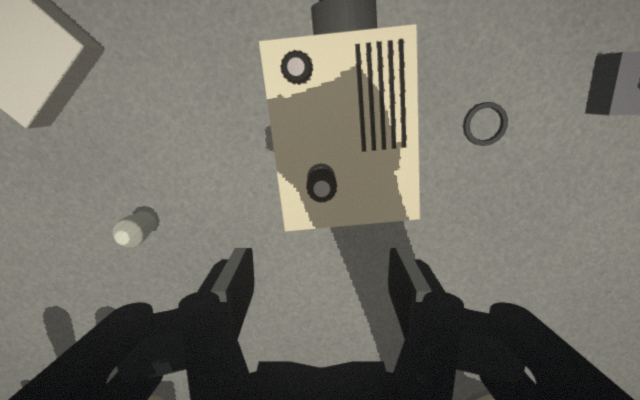

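View pics/s9.png

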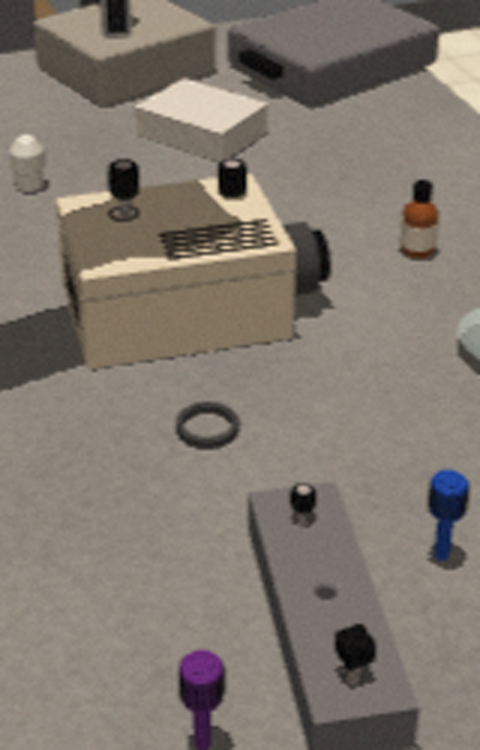

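```bash
python3 - <<'E'
from h import *
c=load("w9.npz");s=load("s9.npz");t=load("t9.npz")
def med(c,u,v,r):
    return np.median([rng(c,a,b) for a in np.arange(u-r,u+r+1) for b in np.arange(v-r,v+r+1)],axis=0).round(4)
print("wrist",med(c,321,188,3),"cover",med(c,345,210,3))
print("side",med(s,250+123/3,120+165/3,1),"home knob side",med(s,327,174,1))
g=t["pixels"][215:250,270:300].mean(2)
print("top",[ (uv,med(t,*uv,1).tolist()) for uv in [(282,235),(283,236),(283,234)]])
E
```

```text
wrist [0.4859 0.1925 0.1308] cover [0.4479 0.1769 0.0848]
side [0.4859 0.19   0.1309] home knob side [0.5809 0.1934 0.1142]
top [((282, 235), [0.4419, 0.1521, 0.6694]), ((283, 236), [0.441, 0.1512, 0.6693]), ((283, 234), [0.4428, 0.1511, 0.6699])]
```

```bash
python3 -c "
from cell import bot
print(bot.finish_job())"
```

```text
the job is handed in; nothing more can be done
None
```

The large round-knobbed screw now stands in the pilot hole with about 4.4 rad of thread cut, more than the half turn asked for. I handed the job in at about 22 s. I turned it 4.55 rad clockwise in one grip, so no regrip was needed.

**Last checks**
- **Force:** the press read about 13–16 N throughout the turning. I only see the force at the end of each move call, and no reading went above 16 N.
- **Thread depth:** after release the knob's top measured 0.131 m high in both the wrist and side views. Allowing for the rubber's give, that is about 3.5 mm below its uncut height, which fits about 4.4 rad of thread. I could not read the thread itself, so this is worked out from the sinking and the turn.
- **Bench:** the last pictures show the screw free and nearly upright, with the arm clear. The small and square screws, filter ring, oil bottle, slide box and both coloured look-alikes look undisturbed; I compared them by eye, not by measurement.

**Things that disagreed**
- **Fingertip position:** the cameras showed the fingertips about 30 mm behind the reported TCP, not 8 mm ahead as the text says. My first close therefore shut just above the knob without moving anything; I then went lower and gripped it properly.
- **Start pose:** at the start the fingertips stood below the level of the microscope stage in the pictures. I lifted out straight up, and no contact force showed.
- **Pilot stiffness:** it gave about 1 mm per 4.7 N, softer than the stated 1 mm per 8 N.
- **Final top view:** the arm hid the screw, so that check was not available.

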